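# Reset a tripped breaker under a push-latch cover

### The arm

A 6-joint arm with a two-finger parallel gripper is mounted at the origin on the work surface. World frame = base frame: x ahead of the robot, y to its left, z up, the work surface at z = 0. Lengths are in m, angles in rad, forces in N, time in s.
With the tool pointing down it reaches from about 0.3 to 0.85 m from the base axis. Payload 4.2 kg.
Tool frame: the origin (TCP) lies at the very end of the fingers, on their centre line; the grasp point (between the pads) lies 19 mm behind it; z points along the fingers, y is the direction in which the jaws open and shut (so a half turn about z gives the same grasp; the last joint's range is limited). The gripper opens to 91 mm and grips with 3 to 60 N. Pads are 32 mm wide; open, the fingers measure 118 mm over their backs; the gripper's body (76 mm by 178 mm) begins 60 mm behind the grasp point.
Start: joints at [1.302, 0.32, 1.565, -0, 1.257, -0.02], TCP at [0.142, 0.557, 0.214] pointing down, gripper open.
Joint ranges: [-3.11, 3.11], [-0.84, 2.01], [0.21, 2.61], [-1.34, 4.49], [0.05, 2.63], [-2.56, 2.56]. Speed limits (rad/s): [2.57, 2.57, 3.14, 3.14, 3.14, 3.14].

### API

Orientations are given as a unit quaternion [x, y, z, w].
In Python, from plant import env gives the robot as it stands.
- The arm moves only by the tool drive_tool, never from a script. Its argument "targets" is text: rows parted by semicolons, each of 5 numbers parted by spaces: the shift along the world's x, y, z in units of 25 mm (1.0 is 25 mm), then the turn about the world's z in degrees, then the opening, from 0 (shut) to 1 (fully open). A call has 1 to 20 rows; each row shifts and turns the commanded pose from where the row before left it; what a row does not reach is not made up. A row lasts 1/8 s, in which the tool goes at most 62.5 mm and 10.7 degrees, less where a joint would pass 70% of its speed; a pose out of reach is approached as far as the arm can. A call is refused whole if a number of a shift passes 1 or a number of a turn 10.7, either way. A call with a gripper value outside its range is refused whole. The fingers move at their own pace and stop on an object; the grip force is fixed at half the most. Time passes only in rows, so rows that do not move let the fingers close. It gives the time, the measured TCP pose, the force and the opening at its end, in the units of the state.
- env.state(): the state, without advancing time (a new reading comes with each control period).
- env.camera(name): name is "side" or "top"; returns the picture (420x560x3 uint8, blue, green, red); there is no depth.
- env.camera_params(name): a dict with "fovy" (degrees; the focal length in pixels is half the picture's height over the tangent of half this angle, whatever the lens; pixels are square), "cx", "cy" (the principal point, pixels), "k1" (the pictures are not rectified: a ray, as slopes to the right and down, at radius r is drawn at 1 + k1 r^2 times it, then the intrinsics apply), "extrinsics" (4x4, takes a point from camera to world coordinates). Camera axes: x right, y up, looking along -z (the intrinsics and any distortion apply to the point x, -y, -z); pixel columns grow to the right and rows downward; lengths in m; the calibration is good to about 2 mm. A picture is of the moment at which its call begins. camera_params takes no time and is no camera call.
- env.job_done(): hands the job in, once; it reports no verdict.
The state is a dict: "t": time; "joints": joint angles; "qd": joint speeds; "joint_efforts": joint torques, N m; "position": TCP position; "tcp_rot": TCP orientation; "contact_force": force on the tool from outside, world axes, zero at the start; "ft_torque": the same for the moment, N m; "gripper_width": opening from 0.0 (shut) to 1.0 (fully open).
Only numpy, scipy, OpenCV 4.12 (cv2) and the standard library are available. Lean on these libraries where they do the work, as an engineer would, in place of code of your own. Each camera call takes 0.05 s, during which the arm holds its last target.

### The job

One of the three push-button breakers under the smoked cover of the worktop power console has tripped, and its button stands out, showing its red collar. Press the cover once near its front edge so that it springs open, push the tripped breaker's button fully in, then swing the cover back down and press it until it latches shut, and let go. Work with the fingertips only, and leave the jars, tins and shakers where they stand.

Things in the scene. Friction and masses are not known exactly. Their poses are not given: they have to be found in the camera images.
- console: grey wedge-shaped power console fixed to the worktop, 200 mm deep (x), 220 wide (y), 45 high in front, 81 at the back; place, yaw vary. Origin: centre of its underside; x points from its low front edge to its back, z up. Its face slopes 12 degrees, rising to +x. A plate (112 x 176 mm) raised 12 mm on the face carries three breakers in a row and, in front of them, a black latch housing 9 mm high.
- hinge (a point): middle of the cover's hinge axis, which runs along the console's y; in the console's frame at x 51, y 0, z 112 mm. Axes: the console's (z up). The cover hangs on it over the breakers, to the console's front.
- cover (a joint): cover angle, rad: 0 latched shut (parallel to the 12 degree face), grows as its front rises, 2.09 open at its stop, leaning 18 degrees back past upright. Sprung and damped: unlatched, it opens itself in about 1 s. Push-push latch: from shut, press past -0.04 and let go: it opens. Coming down, press past -0.055 and let go: it rises to 0 and stays; let go sooner, it reopens. Hard stop -0.085.
- cover_press (a point): centre of a blue spot with white ring, 26 mm across, on the cover's outside, 108 mm from the hinge axis and 20 mm from the front edge; moves with the cover. Shut, pressing here takes 3 to 4 N (5 N coming down, more if fast), with the stop 9 mm down; holding the cover near upright takes 1 to 2 N. Axes: -x from the hinge to the front edge, z out of the outer face.
- cover_edge (a point): middle of the cover's front edge, on the outer face, 128 mm from the hinge axis; moves with the cover. The cover is a smoked panel 190 mm wide and 3 mm thick, its outside 3 mm outside the hinge axis, with 22 mm skirts at the sides and front, and a white latch tongue (34 mm wide, 30 mm long) inside, under the spot. Axes as for the spot.
- tripped (a joint): how far the tripped breaker's button is pushed in, m: 0 = standing out, 0.008 = fully in (hard stop). It moves along the face normal, takes 3 N plus a little damping, has no return spring and stays where it is left.
- tripped_top (a point): centre of the top of the tripped breaker's white button, 17 mm across, on a red collar (20 mm); it stands 15 mm out of the breaker plate, 7 mm when fully in, in a black bezel 26 mm across, 4 mm high. The row lies 69 mm from the hinge axis down the slope, at 48 mm pitch; the tripped one may be in any of the 3 places. The two healthy ones are fully in, no red showing. Axes: the console's.
- relish_jar: green jar with red lid, 80 mm across, 130 mm high, standing loose near the console; leave it alone. Origin: centre of its underside
- mustard_jar: yellow jar with white lid, 76 mm across, 115 mm high, standing loose near the console; leave it alone. Origin: centre of its underside
- tin_a: tin with grey band, 74 mm across, 75 mm high, standing loose near the console; leave it alone. Origin: centre of its underside
- tin_b: tin with green band, 74 mm across, 75 mm high, standing loose near the console; leave it alone. Origin: centre of its underside
- pepper_shaker: brown spice shaker with black cap, 48 mm across, 95 mm high, standing loose near the console; leave it alone. Origin: centre of its underside
- paprika_shaker: dark red spice shaker with red cap, 48 mm across, 95 mm high, standing loose near the console; leave it alone. Origin: centre of its underside

How it is judged:
On the way, in this order (a step that is already met when the one before it is completed fails the run):
1. the cover has been pressed free and stands wide open (value of joint cover above 1.8 rad), for 0.2 s.
2. the tripped breaker's button is pushed fully in while the cover is open (value of joint tripped above 0.007 m and value of joint cover above 1.2 rad), for 0.1 s.
At the end, for the whole second after the job is handed in: The cover is latched shut and stays so by itself (within 0.03 rad of 0), and the tripped breaker's button is in (at least 7 of its 8 mm) (value of joint cover between -0.03 and 0.03 rad and value of joint tripped above 0.007 m); the robot touches nothing.
It fails at once if a jar is lifted, shifted by more than 25 mm or knocked over (distance of any of relish_jar, mustard_jar from where it was at the start of the episode above 0.025 m or angle between any of relish_jar, mustard_jar's own z axis and vertical above 0.35 rad or height (world z) of any of relish_jar, mustard_jar above 0.012 m).
It fails at once if a tin is lifted, shifted by more than 25 mm or knocked over (distance of any of tin_a, tin_b from where it was at the start of the episode above 0.025 m or angle between any of tin_a, tin_b's own z axis and vertical above 0.35 rad or height (world z) of any of tin_a, tin_b above 0.012 m).
It fails at once if a shaker is lifted, shifted by more than 25 mm or knocked over (distance of any of pepper_shaker, paprika_shaker from where it was at the start of the episode above 0.025 m or angle between any of pepper_shaker, paprika_shaker's own z axis and vertical above 0.35 rad or height (world z) of any of pepper_shaker, paprika_shaker above 0.012 m).
It also fails if it takes over 58 s, if anything falls off the work surface, if the arm or the gripper's body presses on something with over 40 N, if the wrist force passes 120 N, or if a joint passes its speed limit or range.

## Working session

There is one attempt and no reset: what is moved stays moved. The work goes in short steps, Python scripts to look and compute and a tool call to move; the robot and the scene stay as the last step left them, time stands still between calls to the robot, and variables do not carry over. Pictures are saved under pics/ and viewed, and the job is handed in when it is done.

Besides the shell and the picture viewer there is one more tool, called after "Emit:" as a command line: name --argument value ..., lists and objects as JSON in quotes. drive_tool: Moves the arm, as the interface text tells. Its arguments: {"type":"object","properties":{"targets":{"type":"string"}},"required":["targets"]}

```bash
mkdir -p pics; ls
python3 - <<'E'
from plant import env
import cv2
for n in("side","top"):
    cv2.imwrite(f"pics/{n}0.png",env.camera(n)); p=env.camera_params(n); print(n,p)
print(env.state())
E
```

```text
pics
side {'fovy': 54.33199868806023, 'cx': 275.70965091484646, 'cy': 214.89640966517752, 'k1': -0.02877021075022317, 'extrinsics': array([[ 0.97029379,  0.12325378, -0.20817895,  0.3820523 ],
       [-0.24186426,  0.4741833 , -0.84655294, -0.75402344],
       [-0.00562586,  0.87175611,  0.48990779,  0.56810516],
       [ 0.        ,  0.        ,  0.        ,  1.        ]])}
top {'fovy': 50.61645726750783, 'cx': 272.93732013372994, 'cy': 211.79259291239504, 'k1': 0.0252235008387864, 'extrinsics': array([[ 1.07516731e-02,  9.95180603e-01, -9.74677820e-02,
         4.72215053e-01],
       [-9.99942028e-01,  1.06434580e-02, -1.63014770e-03,
         2.66742502e-02],
       [-5.84897123e-04,  9.74796585e-02,  9.95237346e-01,
         1.05949477e+00],
       [ 0.00000000e+00,  0.00000000e+00,  0.00000000e+00,
         1.00000000e+00]])}
{'t': 0.1, 'joints': array([ 1.30203033e+00,  3.20222620e-01,  1.56551815e+00, -8.31967811e-06,
        1.25740407e+00, -2.00080863e-02]), 'qd': array([ 0.00115143, -0.00128481, -0.00333895, -0.00223554, -0.00079013,
       -0.00071016]), 'joint_efforts': array([ 4.56002354e-04, -4.13333094e+01, -2.32510650e+01,  7.29905069e-02,
        4.23095352e-02, -3.48495394e-05]), 'position': array([0.14145539, 0.55687771, 0.21322252]), 'tcp_rot': array([ 1.24057196e-01,  9.92274765e-01, -7.68586902e-04, -1.07753825e-04]), 'contact_force': array([ 0.51599868, -0.40019485,  0.02143315]), 'ft_torque': array([ 0.01156566, -0.00341321,  0.00949425]), 'gripper_width': 0.9974797502539741}
```

View pics/side0.png

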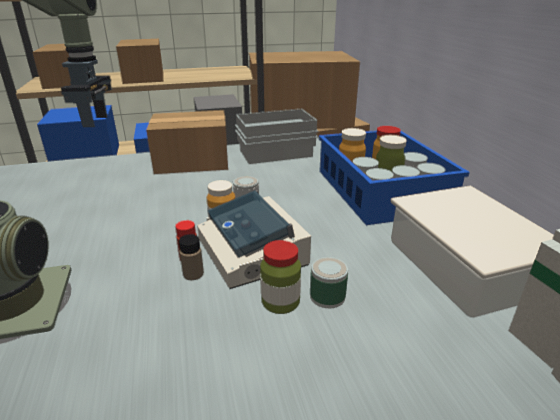

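View pics/top0.png

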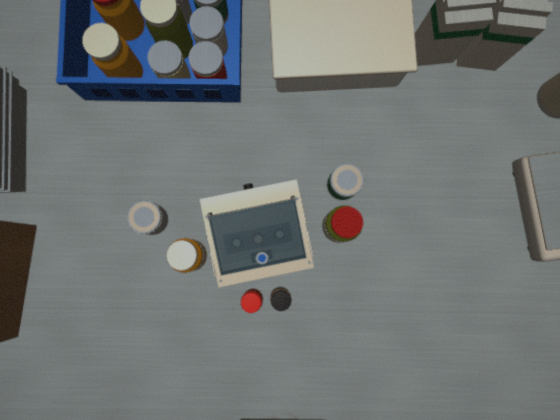

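Run:
```python
import cv2
a=cv2.imread("pics/top0.png")[160:320,110:380]; cv2.imwrite("pics/top0z.png",cv2.resize(a,(800,474),interpolation=cv2.INTER_CUBIC))
a=cv2.imread("pics/side0.png")[160:320,160:360]; cv2.imwrite("pics/side0z.png",cv2.resize(a,(750,600),interpolation=cv2.INTER_CUBIC))
```

```text
(no output)
```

View pics/top0z.png

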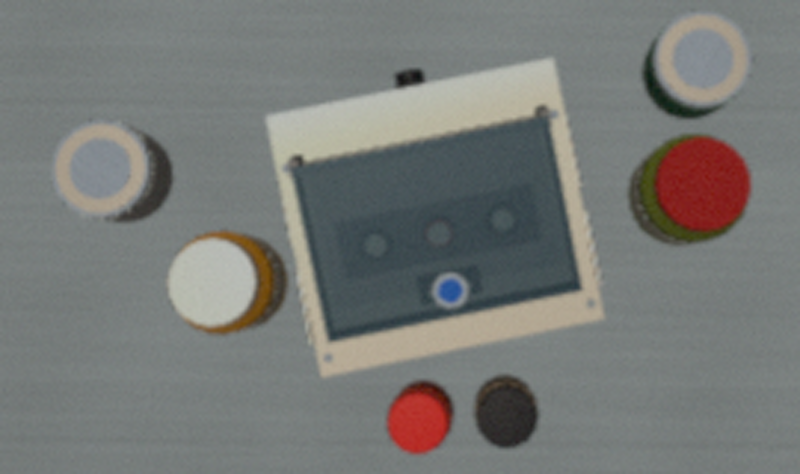

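View pics/side0z.png

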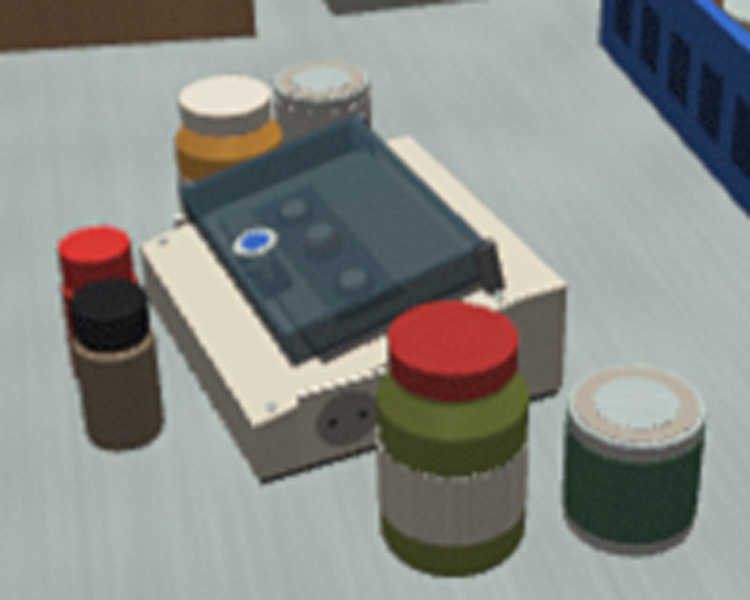

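```bash
cat > h.py <<'E'
import numpy as np, cv2
from plant import env
from scipy.optimize import least_squares
def proj(n,P):
    p=env.camera_params(n);E=p["extrinsics"];q=(np.atleast_2d(P)-E[:3,3])@E[:3,:3]
    u=q[:,0]/-q[:,2];v=-q[:,1]/-q[:,2];s=1+p["k1"]*(u*u+v*v);f=210/np.tan(np.radians(p["fovy"]/2))
    return np.c_[p["cx"]+f*u*s,p["cy"]+f*v*s]
def w(pose,C):
    x,y,a=pose;c,s=np.cos(a),np.sin(a);C=np.atleast_2d(C)/1000
    return np.c_[x+c*C[:,0]-s*C[:,1],y+s*C[:,0]+c*C[:,1],C[:,2]]
def cov(th,r,off=3,y=0): # point on cover: r from hinge, off outside
    a=np.radians(12)-th; # direction to front: (-cos,-sin)
    return [51-r*np.cos(a)-off*np.sin(a),y,112-r*np.sin(a)+off*np.cos(a)]
E
python3 - <<'E'
from h import *
z=lambda u,v:(110+u/2.963,160+v/2.963)
s=lambda u,v:(160+u/3.75,160+v/3.75)
ob=[("top",cov(0,108),z(450,290)),("top",[-100,110,45],z(322,377)),("top",[-100,-110,45],z(604,319)),("top",[100,110,81],z(266,116)),("top",[100,-110,81],z(554,58)),
("side",cov(0,108),s(256,241)),("side",[-100,-110,45],s(252,427)),("side",[-100,110,45],s(145,250)),("side",[100,-110,81],s(565,290)),
("top",[-15.8,0,87],z(439,233)),("side",[-15.8,0,87],s(322,238))]
f=lambda p:np.concatenate([(proj(n,w(p,c))[0]-o) for n,c,o in ob])
r=least_squares(f,[.45,.04,.2],loss="soft_l1")
print(r.x);print(f(r.x).reshape(-1,2).round(1))
p=r.x
print("spot",w(p,cov(0,108)),"edge",w(p,cov(0,128)),"edge open",w(p,cov(2.09,128)),"spot open",w(p,cov(2.09,108)),"hinge",w(p,[51,0,112]))
for y in(48,0,-48):print("btn",w(p,[-15,y,90.7]))
# objects
def ray(n,uv,zz):
    g=least_squares(lambda q:proj(n,[q[0],q[1],zz])[0]-uv,[.45,0]);return g.x.round(3)
for nm,uv,h in [("relish",(702,183),.13),("must",(213,280),.115),("tina",(101,170),.075),("tinb",(700,58),.075),("pep",(506,411),.095),("pap",(420,420),.095)]: print(nm,ray("top",z(*uv),h))
E
```

```text
[0.52128024 0.06208636 0.20823017]
[[ 0.2 -0.4]
 [-0.1 -0.6]
 [ 0.2 -0.4]
 [ 0.3 -0.8]
 [ 0.2 -0.5]
 [-0.5  0.5]
 [-0.  -0.4]
 [-1.7 -1.6]
 [ 0.3 -1.4]
 [ 0.5  1.1]
 [-2.  -0.5]]
spot [[0.46721035 0.05066177 0.09247998]] edge [[0.44806999 0.04661755 0.08832175]] edge open [[0.61214993 0.08128648 0.2329934 ]] spot open [[0.60618495 0.08002612 0.21394529]] hinge [[0.57117855 0.07262952 0.112     ]]
btn [[0.49668129 0.10594855 0.0907    ]]
btn [[0.50660426 0.05898543 0.0907    ]]
btn [[0.51652724 0.01202231 0.0907    ]]
relish [ 0.544 -0.127]
must [0.472 0.22 ]
tina [0.553 0.314]
tinb [ 0.643 -0.135]
pep [0.38  0.009]
pap [0.373 0.071]
```

Emit:
drive_tool --targets "0.62 -1 0 1.31 0;0.62 -1 0 1.31 0;0.62 -1 0 1.31 0;0.62 -1 0 1.31 0;0.62 -1 0 1.31 0;0.62 -1 0 1.31 0;0.62 -1 0 1.31 0;0.62 -1 0 1.31 0;0.62 -1 0 1.31 0;0.62 -1 0 1.31 0;0.62 -1 0 1.31 0;0.62 -1 0 1.31 0;0.62 -1 0 1.31 0;0.62 -1 0 1.31 0;0.62 -1 0 1.31 0;0.62 -1 0 1.31 0;0.62 -1 0 1.31 0;0.62 -1 0 1.31 0;0.62 -1 0 1.31 0;0.62 -1 0 1.31 0"

```text
t: 2.6
position: [0.4517, 0.0564, 0.2136]
tcp_rot: [-0.104, 0.995, 0.0, -0.0]
contact_force: [0.7, 0.5, -0.2]
gripper_width: 0.005
```

Run:
```python
from h import *
from scipy.spatial.transform import Rotation as R
s=env.state();print(s["t"],s["position"],R.from_quat(s["tcp_rot"]).as_matrix().round(3),s["contact_force"],s["gripper_width"],s["joints"])
```

```text
2.6 [0.45172654 0.05641586 0.21364908] [[-0.978 -0.208 -0.001]
 [-0.208  0.978  0.   ]
 [ 0.001  0.    -1.   ]] [ 0.66082997  0.49353742 -0.19537691] 0.005261774844760636 [ 9.88222816e-02  1.30933132e-01  1.81893016e+00  2.32688689e-04
  1.19246909e+00 -1.68112547e+00]
```

Emit:
drive_tool --targets "0.12 -0.34 -0.9 0 0;0 0 -1 0 0;0 0 -1 0 0;0 0 -1 0 0;0 0 -0.4 0 0;0 0 0 0 0;0 0 0 0 0"

```text
t: 3.48
position: [0.4553, 0.0489, 0.1073]
tcp_rot: [-0.104, 0.995, 0.0, 0.001]
contact_force: [-0.8, -0.1, -0.6]
gripper_width: 0.007
```

Run:
```python
from h import *
a=env.camera("side")[140:290,170:350]; cv2.imwrite("pics/side1.png",cv2.resize(a,(720,600),interpolation=cv2.INTER_CUBIC))
```

```text
(no output)
```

View pics/side1.png

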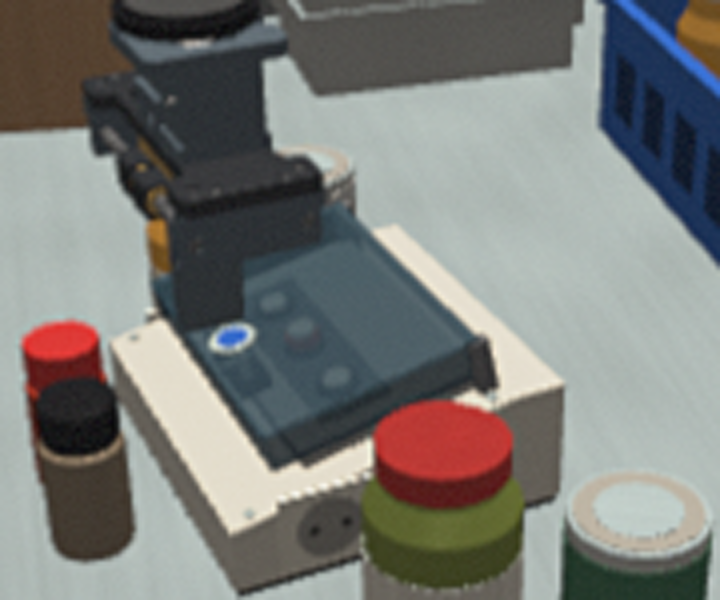

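Run:
```python
from h import *
s=env.state()["position"];print(s)
for n,P in [("tcp",s),("spot",[.4672,.0507,.0925]),("tcp down",[s[0],s[1],.09])]:
    print(n,(proj("side",P)[0]-[170,140])*4)
```

```text
[0.45532164 0.04890183 0.10736613]
tcp [208.6892424  320.70947274]
spot [230.88034293 339.14045686]
tcp down [210.82409866 347.17082057]
```

Emit:
drive_tool --targets "0 0 -0.4 0 0;0 0 -0.2 0 0;0 0 -0.2 0 0;0 0 0 0 0;0 0 0 0 0"

```text
t: 4.15
position: [0.4549, 0.0488, 0.0867]
tcp_rot: [-0.104, 0.995, 0.0, 0.0]
contact_force: [0.9, 0.5, 2.0]
gripper_width: 0.004
```

Emit:
drive_tool --targets "0 0 -0.06 0 0;0 0 0 0 0"

```text
t: 4.4
position: [0.4547, 0.0488, 0.085]
tcp_rot: [-0.104, 0.995, 0.0, 0.0]
contact_force: [1.5, -0.1, 3.5]
gripper_width: 0.009
```

Contact confirmed at about the expected force. Release, backing off up and to the front.

Emit:
drive_tool --targets "-0.6 -0.12 1 0 0;-1 -0.2 1 0 0;-1 -0.2 0.7 0 0;-1 -0.2 0.5 0 0;-1 -0.2 0.5 0 0;0 0 0.5 0 0;0 0 0 0 0;0 0 0 0 0;0 0 0 0 0;0 0 0 0 0"

```text
t: 5.65
position: [0.3396, 0.0259, 0.1895]
tcp_rot: [-0.104, 0.995, 0.0, -0.001]
contact_force: [-0.4, 0.2, -0.3]
gripper_width: 0.002
```

Run:
```python
from h import *
a=env.camera("side")[140:290,170:350]; cv2.imwrite("pics/side2.png",cv2.resize(a,(720,600),interpolation=cv2.INTER_CUBIC))
a=env.camera("top")[160:320,110:380]; cv2.imwrite("pics/top2.png",cv2.resize(a,(800,474),interpolation=cv2.INTER_CUBIC))
```

```text
(no output)
```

View pics/side2.png

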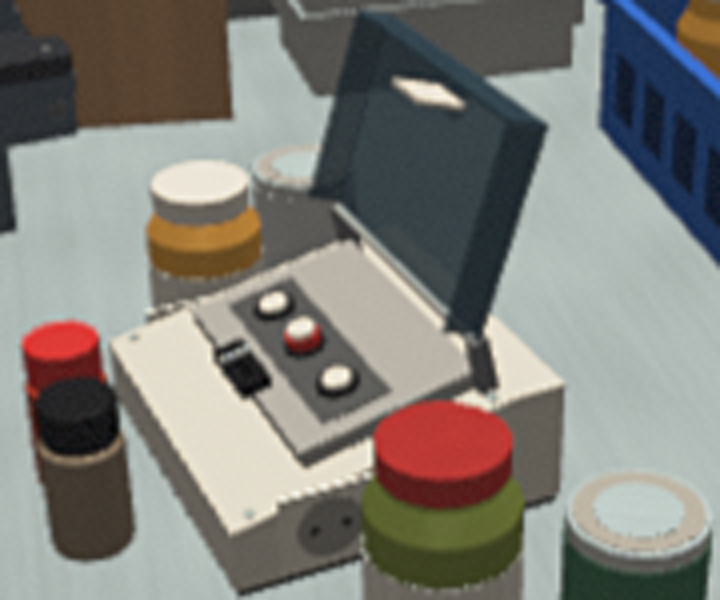

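View pics/top2.png

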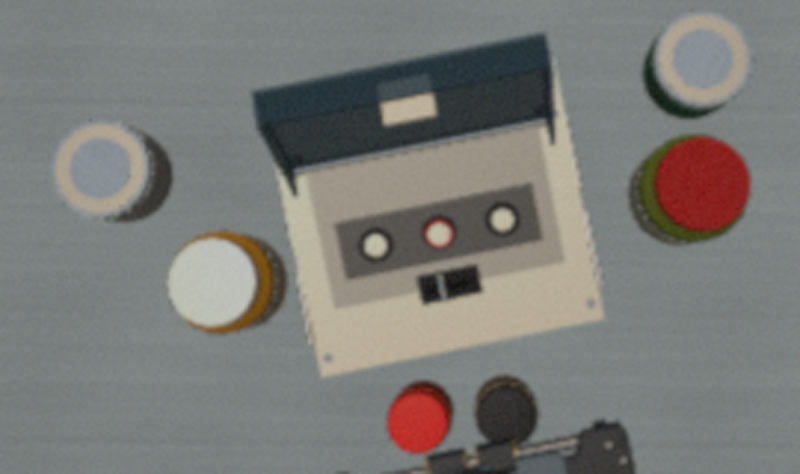

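Run:
```python
from h import *
p=[.52128,.06209,.20823]
B=w(p,[-15,0,90.7])
print((proj("side",B)-[170,140])*4,(proj("top",B)-[110,160])*2.963)
for y in(48,-48):
  B=w(p,[-16.6,y,82.9]);print((proj("side",B)-[170,140])*4,(proj("top",B)-[110,160])*2.963)
# triangulate
o=[("side",np.array([302,327])/4+[170,140]),("top",np.array([439,232])/2.963+[110,160])]
print(least_squares(lambda q:np.concatenate([proj(n,q)[0]-u for n,u in o]),[.5,.06,.09]).x)
```

```text
[[296.65164474 326.01794524]] [[440.10808136 234.8913312 ]]
[[264.84759002 301.92836546]] [[377.23970441 250.14611163]]
[[326.98404115 377.5243423 ]] [[504.36654878 224.66921097]]
[0.50926724 0.05982225 0.08912285]
```

Emit:
drive_tool --targets "0.9 0.18 0 0 0;0.9 0.18 0 0 0;0.9 0.18 0 0 0;0.9 0.18 0 0 0;0.9 0.18 0 0 0;0.9 0.18 0 0 0;0.9 0.18 -0.5 0 0;0.44 0.08 -1 0 0;0 0 -1 0 0;0 0 -0.9 0 0;0 0 0 0 0;0 0 0 0 0"

```text
t: 7.25
position: [0.5087, 0.0594, 0.1057]
tcp_rot: [-0.104, 0.995, 0.0, 0.001]
contact_force: [-0.1, 0.1, 0.7]
gripper_width: 0.009
```

Emit:
drive_tool --targets "0 0 -0.4 0 0;0 0 -0.15 0 0;0 0 -0.15 0 0;0 0 -0.1 0 0;0 0 0 0 0"

```text
t: 7.88
position: [0.5089, 0.0594, 0.0853]
tcp_rot: [-0.104, 0.995, 0.0, 0.001]
contact_force: [1.5, 0.5, 2.5]
gripper_width: 0.003
```

Emit:
drive_tool --targets "0 0 -0.06 0 0;0 0 0 0 0"

```text
t: 8.12
position: [0.5091, 0.0595, 0.0844]
tcp_rot: [-0.104, 0.995, 0.0, 0.001]
contact_force: [0.5, 0.9, 6.4]
gripper_width: 0.005
```

Emit:
drive_tool --targets "0 0 -0.06 0 0;0 0 0 0 0"

```text
t: 8.38
position: [0.5093, 0.0595, 0.084]
tcp_rot: [-0.104, 0.995, 0.0, 0.002]
contact_force: [0.6, 0.3, 13.6]
gripper_width: -0.002
```

Emit:
drive_tool --targets "0 0 1 0 0;0 0 1 0 0;0 0 1 0 0;0 0 1 0 0;0 0 1 0 0;0 0 1 0 0;0 0 1 0 0;0 0 1 0 0;0 0 0 0 0"

```text
t: 9.5
position: [0.5081, 0.0592, 0.2828]
tcp_rot: [-0.104, 0.995, -0.0, 0.001]
contact_force: [-0.5, 0.6, -0.6]
gripper_width: 0.007
```

Run:
```python
from h import *
a=env.camera("side")[110:290,140:350]; cv2.imwrite("pics/side3.png",cv2.resize(a,(700,600),interpolation=cv2.INTER_CUBIC))
p=[.52128,.06209,.20823];p=[.5223,.0625,.20823]
# closing path, TCP world
for i,th in enumerate(np.linspace(2.09,0.2,16)):
    r=100+24*(2.09-th)/1.89
    c=cov(th,r); c[0]+=16; print(round(th,2),w(p,c)[0].round(4))
print("final press z for -0.07, TCP r~113", cov(-.07,97), w(p,[cov(-.07,97)[0]-16,0,cov(-.07,97)[2]]))
```

```text
2.09 [0.6205 0.0832 0.2063]
1.96 [0.6089 0.0808 0.2113]
1.84 [0.5966 0.0782 0.2149]
1.71 [0.5838 0.0755 0.2168]
1.59 [0.5706 0.0727 0.217 ]
1.46 [0.5574 0.0699 0.2155]
1.33 [0.5442 0.0671 0.2122]
1.21 [0.5314 0.0644 0.2071]
1.08 [0.5192 0.0618 0.2003]
0.96 [0.5077 0.0594 0.1919]
0.83 [0.4972 0.0572 0.1819]
0.7 [0.488  0.0552 0.1705]
0.58 [0.4801 0.0536 0.1577]
0.45 [0.4738 0.0523 0.1439]
0.33 [0.4693 0.0513 0.1292]
0.2 [0.4665 0.0507 0.1138]
final press z for -0.07, TCP r~113 [np.float64(-43.06483847046338), 0, np.float64(88.12938703079381)] [[0.46451106 0.05028962 0.08812939]]
```

View pics/side3.png

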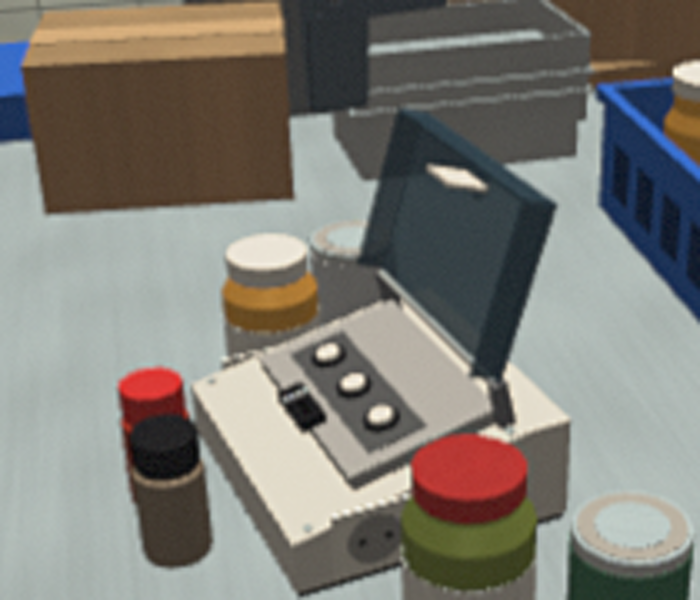

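Emit:
drive_tool --targets "0.98 0.21 0 0 0;0.98 0.21 0 0 0;0.98 0.21 0 0 0;0.98 0.21 0 0 0;0.98 0.21 0 0 0;0.98 0.21 0 0 0;0 0 0 0 0;0 0 -1 0 0;0 0 -1 0 0;0 0 -1 0 0;0 0 -0.06 0 0;0 0 0 0 0"

```text
t: 11.05
position: [0.6547, 0.0907, 0.206]
tcp_rot: [-0.104, 0.995, 0.0, 0.0]
contact_force: [-0.4, -0.1, 0.4]
gripper_width: 0.003
```

Run:
```python
from h import *
a=env.camera("side")[90:290,150:350]; cv2.imwrite("pics/side4.png",cv2.resize(a,(600,600),interpolation=cv2.INTER_CUBIC))
```

```text
(no output)
```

View pics/side4.png

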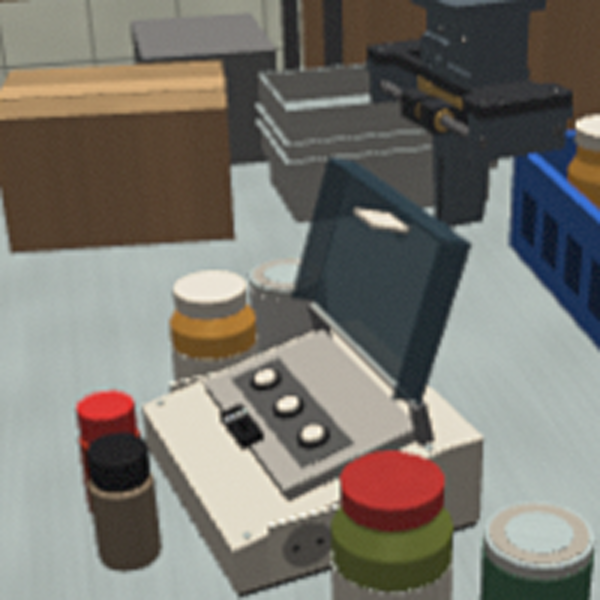

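Emit:
drive_tool --targets "-0.46 -0.1 0 0 0;-0.46 -0.1 0 0 0;-0.45 -0.1 0 0 0;-0.23 -0.05 0.1 0 0;-0.23 -0.05 0.1 0 0;-0.25 -0.05 0.07 0 0;-0.25 -0.05 0.07 0 0;-0.26 -0.05 0.04 0 0;-0.26 -0.05 0.04 0 0;-0.26 -0.06 0 0 0;-0.26 -0.06 0 0 0;-0.26 -0.06 -0.03 0 0;-0.26 -0.06 -0.03 0 0"

```text
t: 12.72
position: [0.5575, 0.0698, 0.2145]
tcp_rot: [-0.104, 0.995, 0.0, 0.0]
contact_force: [2.1, 1.4, -0.8]
gripper_width: 0.007
```

Run:
```python
from h import *
a=env.camera("side")[90:290,150:350]; cv2.imwrite("pics/side5.png",cv2.resize(a,(600,600),interpolation=cv2.INTER_CUBIC))
```

```text
(no output)
```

View pics/side5.png

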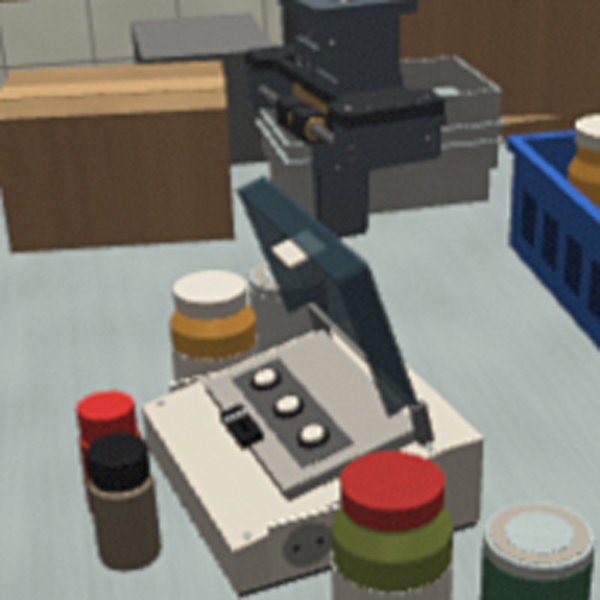

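The cover has followed (leaning forward past upright, finger behind at about (345,225)). Continue along the arc.

Emit:
drive_tool --targets "-0.26 -0.06 -0.06 0 0;-0.26 -0.06 -0.06 0 0;-0.26 -0.05 -0.1 0 0;-0.26 -0.05 -0.1 0 0;-0.24 -0.05 -0.14 0 0;-0.24 -0.05 -0.14 0 0;-0.23 -0.05 -0.17 0 0;-0.23 -0.05 -0.17 0 0;-0.21 -0.04 -0.2 0 0;-0.21 -0.04 -0.2 0 0;-0.18 -0.04 -0.23 0 0;-0.18 -0.04 -0.23 0 0;-0.16 -0.03 -0.26 0 0;-0.16 -0.03 -0.26 0 0;-0.13 -0.03 -0.28 0 0;-0.13 -0.03 -0.28 0 0;-0.09 -0.02 -0.29 0 0;-0.09 -0.02 -0.29 0 0;-0.06 -0.01 -0.31 0 0;-0.06 -0.01 -0.31 0 0"

```text
t: 15.28
position: [0.4671, 0.0508, 0.1121]
tcp_rot: [-0.104, 0.995, 0.0, 0.0]
contact_force: [1.7, 0.5, 4.1]
gripper_width: 0.004
```

Run:
```python
from h import *
a=env.camera("side")[90:290,150:350]; cv2.imwrite("pics/side6.png",cv2.resize(a,(600,600),interpolation=cv2.INTER_CUBIC))
```

```text
(no output)
```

View pics/side6.png

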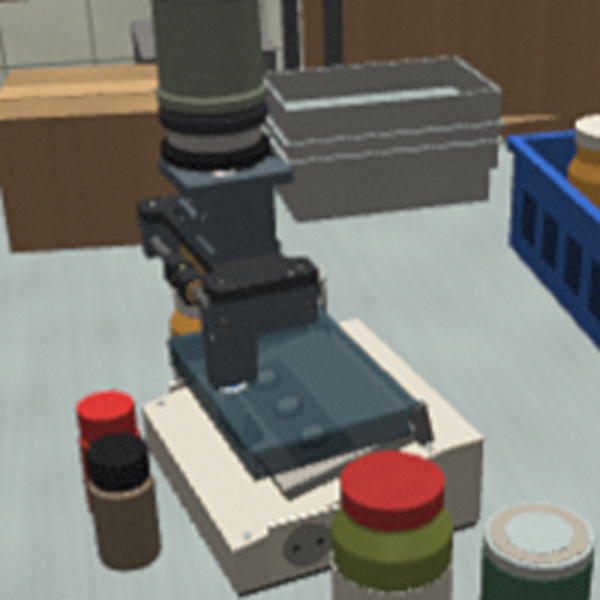

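Emit:
drive_tool --targets "-0.04 -0.01 -0.2 0 0;-0.04 -0.01 -0.2 0 0;-0.04 0 -0.2 0 0;0 0 -0.15 0 0;0 0 -0.1 0 0;0 0 -0.06 0 0;0 0 0 0 0"

```text
t: 16.2
position: [0.4632, 0.0502, 0.0894]
tcp_rot: [-0.104, 0.995, 0.0, -0.001]
contact_force: [0.3, 0.2, 2.1]
gripper_width: 0.003
```

Emit:
drive_tool --targets "0 0 -0.06 0 0;0 0 0 0 0"

```text
t: 16.45
position: [0.4636, 0.0503, 0.0881]
tcp_rot: [-0.104, 0.995, 0.0, -0.0]
contact_force: [-0.3, 0.0, 2.3]
gripper_width: 0.002
```

Emit:
drive_tool --targets "0 0 -0.05 0 0;0 0 0 0 0"

```text
t: 16.7
position: [0.4639, 0.0504, 0.0869]
tcp_rot: [-0.104, 0.995, 0.0, -0.0]
contact_force: [0.1, -0.3, 2.5]
gripper_width: 0.005
```

Emit:
drive_tool --targets "0 0 -0.06 0 0;0 0 0 0 0"

```text
t: 16.95
position: [0.4641, 0.0503, 0.0865]
tcp_rot: [-0.104, 0.995, 0.0, 0.0]
contact_force: [-1.7, -0.6, 10.6]
gripper_width: 0.007
```

Emit:
drive_tool --targets "0 0 -0.05 0 0;0 0 0 0 0"

```text
t: 17.2
position: [0.4641, 0.0504, 0.0862]
tcp_rot: [-0.104, 0.995, 0.0, 0.001]
contact_force: [-3.8, -0.3, 18.2]
gripper_width: 0.007
```

Hard stop reached. Release straight up.

Emit:
drive_tool --targets "0 0 0.15 0 0;0 0 0.4 0 0;0 0 0.6 0 0;0 0 1 0 0;-0.5 0 1 0 0;-1 0 1 0 0;-1 0 1 0 0;-1 0 0.5 0 0;-1 0 0 0 0;0 0 0 0 0;0 0 0 0 0"

```text
t: 18.58
position: [0.3518, 0.0503, 0.2254]
tcp_rot: [-0.104, 0.995, 0.0, 0.0]
contact_force: [0.4, -0.3, -0.6]
gripper_width: 0.005
```

Run:
```python
from h import *
a=env.camera("side"); cv2.imwrite("pics/side7.png",cv2.resize(a[140:290,170:350],(720,600),interpolation=cv2.INTER_CUBIC))
t=env.camera("top")[160:320,110:380]; cv2.imwrite("pics/top7.png",cv2.resize(t,(800,474),interpolation=cv2.INTER_CUBIC))
```

```text
(no output)
```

View pics/side7.png

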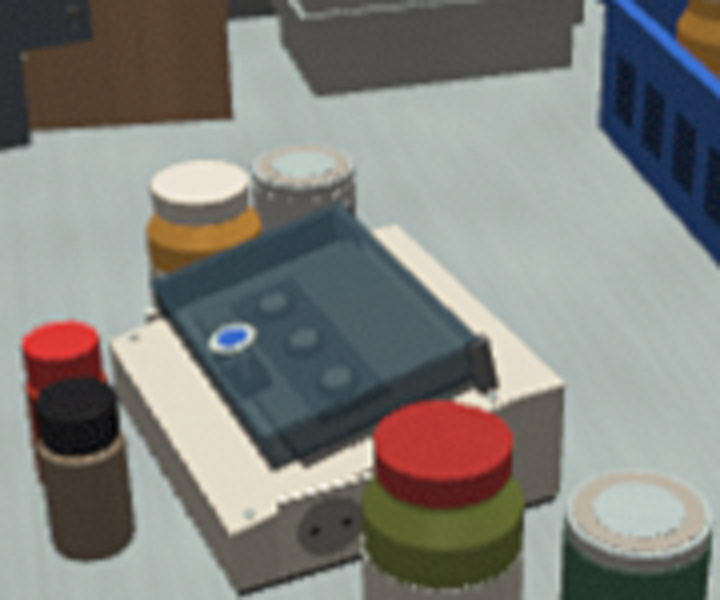

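View pics/top7.png

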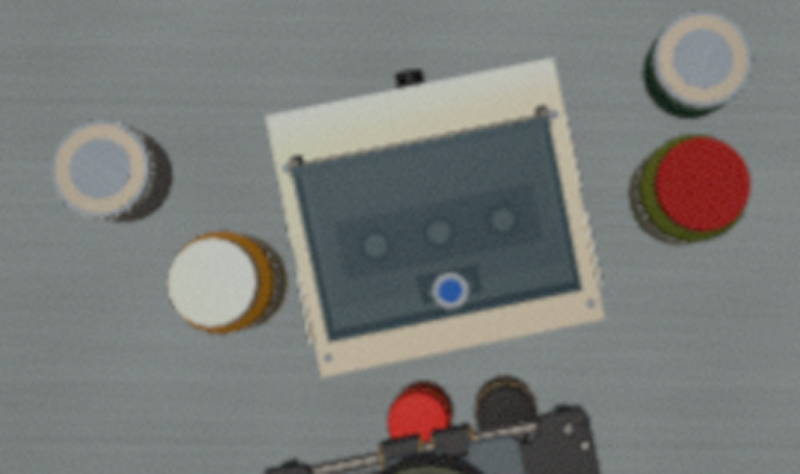

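The cover is latched (spot at the same pixel as at the start, (232,338) side and (450,290) top), no red shows, and the other objects have not moved.

Run:
```python
from plant import env
print(env.job_done())
```

```text
the job is handed in; nothing more can be done
None
```

The tripped breaker, the middle of the three, is pushed in and the cover is latched shut again. I handed the job in just after 18.6 s.

- **Opening:** I pressed the cover near its front edge with closed fingers, and it sprang fully open.
- **Breaker:** I pushed the button to its hard stop (13.6 N on the fingers). No red collar shows any more.
- **Closing:** I swung the cover down from behind and pressed it to its stop (18 N). It stayed shut after release.

**Last checks:**
- In both camera views the blue spot is at the same pixel as in the earlier shut-cover pictures.
- The jars, tins and shakers show no visible shift.
- The arm is clear, with about 0 N contact force.

**Disagreements:**
- The triangulated button position differed from the console fit by about 3 mm, so I aimed between the two.
- Before the stop, the closing force read 2 to 2.5 N rather than the stated 5 N. I kept pressing until the stop showed clearly.

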